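# Last tealight in, clip held open on the carton's note

### The arm

A 6-joint arm with a two-finger parallel gripper is mounted at the origin on a cart in front of the work surface, level with it; the furniture and walls round the work are solid. World frame = base frame: x ahead of the robot, y to its left, z up, the work surface at z = 0. Lengths are in m, angles in rad, forces in N, time in s.
With the tool pointing down it reaches from about 0.3 to 0.775 m from the base axis. Payload 14.6 kg.
Tool frame: the origin (TCP) lies at the very end of the fingers, on their centre line; the grasp point (between the pads) lies hold_point_z behind it (hold_point_z is the distance from the TCP to the grasp point, in m); z points along the fingers, y is the direction in which the jaws open and shut (so a half turn about z gives the same grasp; the last joint's range is limited). The gripper opens to 85 mm and grips with 20 to 120 N. Pads are 22 mm wide; open, the fingers measure 114 mm over their backs; the gripper's body (76 mm by 85 mm) begins 54 mm behind the grasp point. The pads swing forward as they close: fully open they stand 13 mm farther back than shut.
Start: joints at [-1.283, 0.3, 1.521, -0, 1.321, -0.067], TCP at [0.191, -0.516, 0.231] pointing down, gripper open.
Joint ranges: [-3.03, 3.03], [-0.79, 2.21], [0.23, 2.52], [-1.04, 4.18], [0, 3.07], [-2.55, 2.55]. Speed limits (rad/s): [2.22, 2.22, 2.57, 3.14, 3.14, 3.14].

### API

Orientations are given as a unit quaternion [x, y, z, w].
In Python, from rig import read_state, snapshot, camera_model, finish_job, boxes_of, silhouettes, hold_point_z gives the robot as it stands. The module is installed in compiled form; this text tells all that it offers.
- The arm moves only by the tool arm_command, never from a script. Its argument "series" is a list that holds one entry, the list of rows, each a list of 4 numbers: the shift along the tool's x, y, z normalised to -1 to 1, where 1 is 0.12 m, then the turn about the tool's z normalised to -1 to 1, where 1 is 360 degrees. A call has 1 to 8 rows; each row shifts and turns the commanded pose from where the row before left it, along the tool's axes as they then stand; what a row does not reach is not made up. A row lasts 1/10 s, in which the tool goes at most 50 mm and 8.59 degrees, less where a joint would pass 70% of its speed; a pose out of reach is approached as far as the arm can. A call with a number of a shift or a turn outside -1 to 1 is refused whole. A call with a gripper value outside its range is refused whole. "gripper" is the closure in counts, from 0 (fully open) to 255 (shut), set as the call begins (left out, the last holds). The fingers move at their own pace and stop on an object; "squeeze" is the grip in N (left out, the last holds). Time passes only in rows, so rows that do not move let the fingers close. It gives the time, the measured TCP pose, the force and the opening at its end, in the units of the state.
- read_state(): the state, without advancing time (a new reading comes with each control period).
- snapshot(name): name is "side" or "top" or "wrist"; returns the picture (384x512x3 uint8, red, green, blue); there is no depth.
- camera_model(name): a dict with "K" (3x3 intrinsics, pixels), "world_from_camera" (4x4, takes a point from camera to world coordinates). Camera axes: x right, y down, z forward; pixel columns grow to the right and rows downward; lengths in m; the calibration is good to about 2 mm. A picture is of the moment at which its call begins: read the wrist's pose just before it. camera_model takes no time and is no camera call; for the wrist camera it gives the pose at the moment of the call.
- finish_job(): hands the job in, once; it reports no verdict.
Trained networks look in the newest picture that a camera, given by its name, has taken for a name from the list of things; names that differ only in an ending like _2 or _b are one class to them, and where a whole thing is asked for, a point or a joint stands for the part that bears it (a point fixed in the world has none). Each returns a list of dicts, best first, with "p" (0 to 1); they miss things now and then, are a little off and sometimes report something else, mostly with a low value. They report only what shows in the picture. A call takes as long as a camera call. They do not tell look-alikes from the thing itself.
- boxes_of(thing, camera): "point" ([x, y, z] in m, in world coordinates, good to about 4 mm: the middle of the surface that is visible of it).
- silhouettes(thing, camera): "mask" (384x512 bool, what is visible of it).
The state is a dict: "time_s": time; "joint_pos": joint angles; "qd": joint speeds; "effort": joint torques, N m; "tcp_pos": TCP position; "ee_rot": TCP orientation; "force": force on the tool from outside, world axes, zero at the start; "moment": the same for the moment, N m; "width": finger opening in m.
Only numpy, scipy, OpenCV 4.12 (cv2) and the standard library are available. Lean on these libraries where they do the work, as an engineer would, in place of code of your own. Each camera call takes 0.05 s, during which the arm holds its last target.

### The job

Drop the loose tealight into the open card carton with the other two. Then squeeze the wooden spring clip open by its handles and hold it gaping around the upright near edge of the carton's tall side panel and the note card on it, above the rim, one jaw on each side, the edge a centimetre or two inside the mouth, without pressing on the card. Finish like that, still squeezing the clip open in the air ready to pin the note, and leave the mug, timer and shaker where they stand.

Things in the scene. Friction and masses are not known exactly. Their poses are not given: they have to be found in the camera images.
- tealight: the loose tealight, a round metal cup 38 mm across and 15 mm high, about 15 g, lying upright alone on the worktop; origin at the centre of its underside, z up
- carton: open brown card carton, fixed, 130 (x) x 125 (y) mm, rim 40 mm high, walls and floor 3 mm; origin: centre of underside, z up, -x end roughly towards the robot. Its +y wall rises as a panel 100 mm high along the whole length, with a white ruled note card fixed on its inner (-y) face. Two tealights are stuck down 40 mm to +x of the centre; the nearer half is free
- card_edge (a point): point on the upright near (-x) edge of tall panel plus note, 75 mm above the worktop, in the middle of their joint thickness of about 4.5 mm; axes as the carton's: +x from the edge into the card, y across the card, z up. The free edge reaches from 35 mm below this point (rim) to 25 mm above it
- clip: loose wooden spring clip like a big clothes peg, 60 g, lying on its side, 26 mm high, 110 mm long. Origin on its upright pivot axis, at the underside; z up. Closed, x is the centre line, towards the jaws (tips 50 mm ahead); two flat splayed handles run back 60 mm. The frame belongs to the left (+y) half: open by q, it is turned +q/2 about z from the centre line
- clip_jaw (a joint): opening angle, rad: 0 closed, 0.5 fully squeezed (firm stop). Handles over their outer faces: closed 42 mm at 45 mm behind the pivot and 51 mm at the ends; fully squeezed parallel, 20 mm. Squeezing 45 mm behind the pivot takes 5 N to begin, 9 N to open fully; a spring shuts it when let go
- tip_left (a point): inner corner of the left jaw's tip, 50 mm from the pivot, 13 mm over the clip's underside; meets tip_right when closed. Fully open, the tips are 25 mm apart and 48 mm ahead of the pivot, the mouth is 19 mm wide 12 mm behind them and narrows on to the pivot; each jaw is 10 mm thick
- tip_right (a point): the same point on the right jaw
- mug_1: bystander: small striped white mug, 65 x 88 x 50 mm, origin at the centre of its underside
- kitchen_timer: bystander: round wind-up kitchen timer, 63 mm across, 48 mm high, origin at the centre of its underside
- shaker: bystander: small shaker, 44 mm across, 90 mm high, origin at the centre of its underside
Things that resemble listed ones, but are neither listed nor needed, are in the scene too. There is more than one size of the carton; the job needs the smaller.

How it is judged:
On the way, in this order (a step that is already met when the one before it is completed fails the run):
1. the tealight lies in the carton, let go (x of tealight in the frame of carton between -0.063 and 0.063 m and y of tealight in the frame of carton between -0.06 and 0.06 m and z of tealight in the frame of carton between 0 and 0.035 m and contact force between tealight and the fingers below 0.05 N and linear speed of tealight below 0.05 m/s), for 0.2 s.
2. the clip is squeezed open, off the worktop (value of joint clip_jaw above 0.33 rad and height (world z) of clip above 0.03 m and contact force between clip and the fingers above 2 N), for 0.2 s.
At the end, for the whole second after the job is handed in: Tealight at rest in the carton below the rim, let go. Fingers hold the clip (over 2 N) still, open by 0.33 rad or more, tips on opposite sides of the card, each 4 mm or more from its mid-plane, 5 to 35 mm past the near edge, within 25 mm of card_edge height, pressing on the carton under 1 N (all of step 1 and value of joint clip_jaw above 0.33 rad and ((y of tip_left in the frame of card_edge above 0.004 m and y of tip_right in the frame of card_edge below -0.004 m) or (y of tip_right in the frame of card_edge above 0.004 m and y of tip_left in the frame of card_edge below -0.004 m)) and x of tip_left in the frame of card_edge between 0.005 and 0.035 m and z of tip_left in the frame of card_edge between -0.025 and 0.025 m and x of tip_right in the frame of card_edge between 0.005 and 0.035 m and z of tip_right in the frame of card_edge between -0.025 and 0.025 m and contact force between clip and carton below 1 N and contact force between clip and the fingers above 2 N and linear speed of clip below 0.02 m/s); the arm keeps its last pose, push and grip.
It fails at once if the striped mug is shifted by more than 20 mm (distance of mug_1 from where it was at the start of the episode above 0.02 m).
It fails at once if the kitchen timer is shifted by more than 20 mm (distance of kitchen_timer from where it was at the start of the episode above 0.02 m).
It fails at once if the shaker is shifted by more than 20 mm (distance of shaker from where it was at the start of the episode above 0.02 m).
It also fails if it takes over 48 s, if anything falls off the work surface, if the arm or the gripper's body presses on something with over 40 N, if the wrist force passes 120 N, or if a joint passes its speed limit or range.

## Working session

There is one attempt and no reset: what is moved stays moved. The work goes in short steps, Python scripts to look and compute and a tool call to move; the robot and the scene stay as the last step left them, time stands still between calls to the robot, and variables do not carry over. Pictures are saved under pics/ and viewed, and the job is handed in when it is done.

Besides the shell and the picture viewer there is one more tool, called after "Request:" as name(argument=value, ...) on one line, values as JSON. arm_command: Moves the arm, as the interface text tells. Scaled input: -1 to 1 covers 0.12 m each way for a shift and 360 degrees each way for a turn. Its arguments: {"type":"object","properties":{"series":{"type":"array","items":{"type":"array","items":{"type":"array","items":{"type":"number","minimum":-1,"maximum":1}}}},"gripper":{"type":"number"},"squeeze":{"type":"number"}},"required":["series"]}

```bash
mkdir -p pics; cat > h.py <<'E'
import numpy as np, cv2
from rig import *
def save(n,img): cv2.imwrite(f'pics/{n}.png',cv2.cvtColor(img,cv2.COLOR_RGB2BGR))
def ray(cam,u,v,z,M=None):
    M=M or camera_model(cam);K=np.array(M['K']);T=np.array(M['world_from_camera'])
    d=T[:3,:3]@np.linalg.solve(K,[u,v,1]);o=T[:3,3];return o+d*(z-o[2])/d[2]
def proj(cam,p,M=None):
    M=M or camera_model(cam);K=np.array(M['K']);T=np.linalg.inv(np.array(M['world_from_camera']))
    q=K@(T[:3,:3]@np.asarray(p)+T[:3,3]);return q[:2]/q[2]
E
python3 - <<'E'
from h import *
print(hold_point_z() if callable(hold_point_z) else hold_point_z)
print(read_state())
for c in ('top','side','wrist'):
    save(c+'0',snapshot(c)); print(c,camera_model(c))
    if c!='wrist':
      for t in ('tealight','carton','clip','mug_1','kitchen_timer','shaker'):
        print(t,[(np.round(b['point'],3).tolist(),round(b['p'],2)) for b in boxes_of(t,c)])
E
```

```text
0.0187
{'time_s': 0.0, 'joint_pos': array([-1.28261722e+00,  3.00481725e-01,  1.52158440e+00,  2.61158630e-06,
        1.32069518e+00, -6.65907101e-02]), 'qd': array([ 4.72310591e-04,  7.39529825e-04, -2.07421967e-03, -7.02487810e-05,
        6.09497460e-04,  7.52905502e-04]), 'effort': array([ 2.43208669e-03, -5.43497086e+01, -3.61791229e+01, -2.80544714e-05,
        4.12518028e-03,  3.58386933e-05]), 'tcp_pos': array([ 0.19099216, -0.51552444,  0.23071408]), 'ee_rot': array([ 9.84308396e-01,  1.76455772e-01, -6.33501105e-05, -5.80881080e-04]), 'force': array([ 0.92859331,  0.23615526, -0.7522307 ]), 'moment': array([0.00974546, 0.01397948, 0.0144283 ]), 'width': 0.08519807581612633}
top {'K': array([[369.72923732,   0.        , 256.17286311],
       [  0.        , 369.72923732, 190.41065353],
       [  0.        ,   0.        ,   1.        ]]), 'world_from_camera': array([[-0.01510059, -0.99063555,  0.13569515,  0.39929063],
       [-0.99966872,  0.01778656,  0.01860356,  0.20249704],
       [-0.0208429 , -0.13536927, -0.99057596,  1.05414356],
       [ 0.        ,  0.        ,  0.
[... 728 characters left out ...]
alight [([0.476, -0.042, 0.011], 0.58)]
carton [([0.302, 0.531, 0.045], 0.61), ([0.59, 0.191, 0.025], 0.56)]
clip [([0.498, 0.322, 0.019], 0.58)]
mug_1 [([0.727, 0.333, 0.032], 0.78)]
kitchen_timer [([0.638, 0.406, 0.024], 0.57)]
shaker [([0.747, 0.2, 0.047], 0.57)]
wrist {'K': array([[301.7381044 ,   0.        , 254.68254384],
       [  0.        , 301.7381044 , 192.04641194],
       [  0.        ,   0.        ,   1.        ]]), 'world_from_camera': array([[ 0.34682892, -0.88727475, -0.3040612 ,  0.26972712],
       [-0.93792779, -0.32772633, -0.11352053, -0.48794611],
       [ 0.00107504,  0.32455965, -0.94586462,  0.37534031],
       [ 0.        ,  0.        ,  0.        ,  1.        ]])}
```

View pics/top0.png

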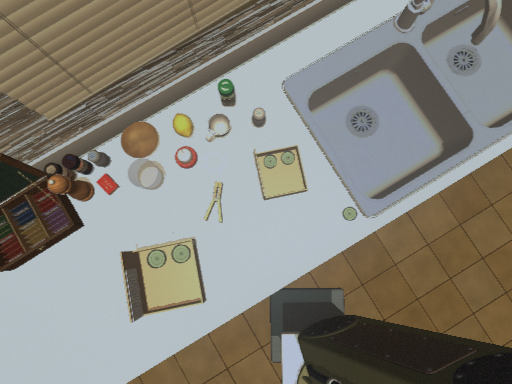

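View pics/side0.png

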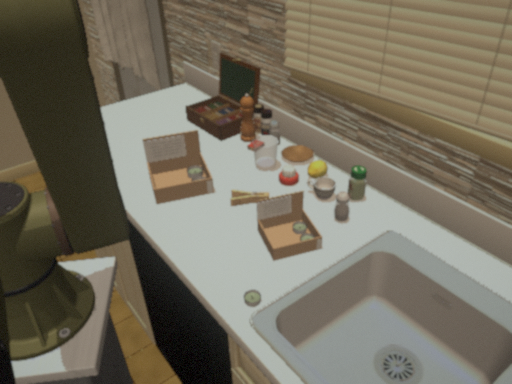

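The carton candidates are the larger at (180,278) and the smaller at (280,173), so the job needs the smaller. The only loose tealight is at (350,213) and the clip is at (216,200). I'll confirm these in an enlarged crop.

```bash
python3 - <<'E'
from h import *
t=cv2.cvtColor(cv2.imread('pics/top0.png'),cv2.COLOR_BGR2RGB)
a=cv2.resize(t[140:230,190:370],None,fx=4.4,fy=4.4,interpolation=cv2.INTER_CUBIC)
save('c1',a)
s=cv2.cvtColor(cv2.imread('pics/side0.png'),cv2.COLOR_BGR2RGB)
save('c2',cv2.resize(s[160:310,215:375],None,fx=4,fy=4,interpolation=cv2.INTER_CUBIC))
E
```

```text
(no output)
```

View pics/c1.png

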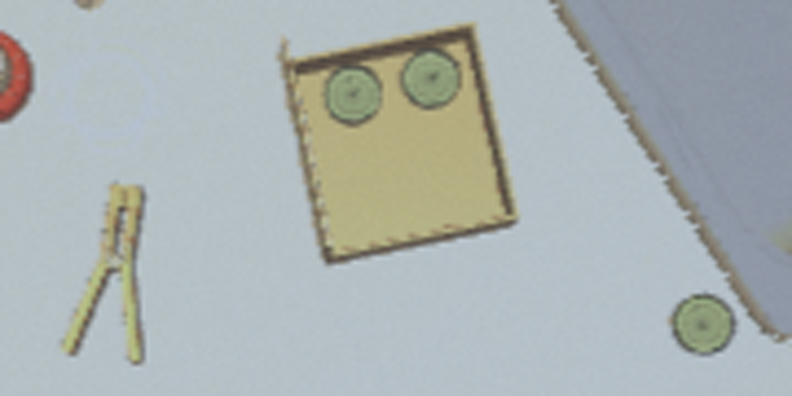

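View pics/c2.png

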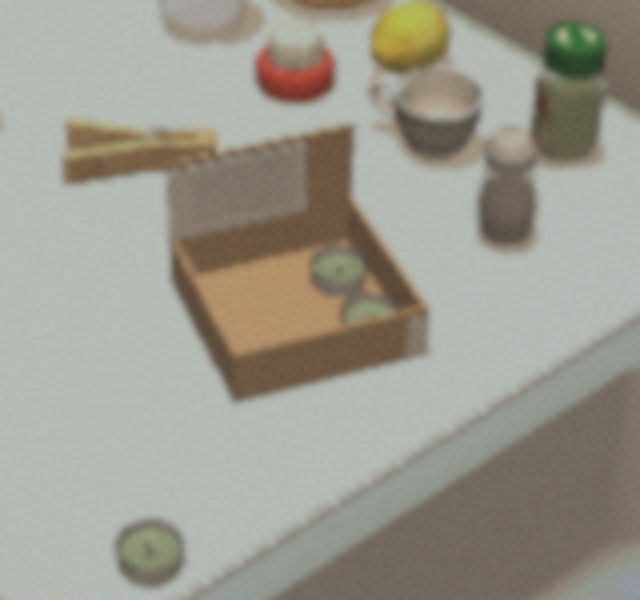

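Request:
arm_command(series=[[[0.3, -0.24, 0.05, 0], [0.3, -0.24, 0.05, 0], [0.3, -0.24, 0.05, 0], [0.3, -0.24, 0.05, 0], [0.3, -0.24, 0.05, 0], [0.3, -0.24, 0.05, 0], [0.3, -0.24, 0.05, 0], [0.3, -0.24, 0.05, 0]]], gripper=70, squeeze=20)

```text
time_s: 1.55
tcp_pos: [0.3817, -0.1979, 0.1833]
ee_rot: [0.984, 0.176, 0.0, 0.0]
force: [0.9, -0.3, -0.1]
width: 0.0618
```

Request:
arm_command(series=[[[0.3, -0.24, 0, 0], [0.3, -0.24, 0, 0], [0, 0, 0, -0.0238], [0, 0, 0, -0.0238], [0, 0, 0, -0.0238], [0, 0, 0, -0.0238], [0, 0, 0, -0.0238], [0, 0, 0, -0.0238]]])

```text
time_s: 2.35
tcp_pos: [0.4286, -0.1206, 0.1834]
ee_rot: [0.809, 0.588, 0.0, 0.0]
force: [-0.7, -1.2, -0.8]
width: 0.0621
```

Request:
arm_command(series=[[[0, 0, 0, -0.0238], [0, 0, 0, -0.0238], [0, 0, 0, -0.0238], [0, 0, 0, -0.0238], [0, 0, 0, -0.0238], [0, 0, 0, -0.0238], [0, 0, 0, -0.0238], [0, 0, 0, -0.0238]]])

```text
time_s: 3.15
tcp_pos: [0.4286, -0.1206, 0.1834]
ee_rot: [0.337, 0.942, -0.0, 0.0]
force: [-1.0, 0.5, -0.1]
width: 0.0621
```

Request:
arm_command(series=[[[0, 0, 0, -0.0238], [0, 0, 0, -0.0238], [0, 0, 0, -0.0238], [0, 0, 0, -0.0238], [0, 0, 0, 0]]])

```text
time_s: 3.65
tcp_pos: [0.4286, -0.1206, 0.1834]
ee_rot: [0.046, 0.999, -0.0, 0.0]
force: [0.1, 0.2, -0.7]
width: 0.0619
```

```bash
cat >> h.py <<'E'
from scipy.spatial.transform import Rotation as Ro
def st():
    s=read_state();R=Ro.from_quat(s['ee_rot']).as_matrix()
    print('t',round(s['time_s'],2),'tcp',np.round(s['tcp_pos'],4),'yaw',round(np.degrees(np.arctan2(R[1,0],R[0,0])),2),'tilt',np.round(R[:,2],3),'w',round(s['width'],4),'F',np.round(s['force'],1),'q',np.round(s['joint_pos'],2),'hp',hold_point_z() if callable(hold_point_z) else hold_point_z)
    return s,R
def to(p):
    s,R=st(); d=R.T@(np.asarray(p)-s['tcp_pos']); print('shift mm',np.round(d*1000,1),'units',np.round(d/.12,4))
E
python3 - <<'E'
from h import *
st()
save('w1',snapshot('wrist'))
M=camera_model('wrist')
for t in ('tealight','carton','clip'):
  print(t,[(np.round(b['point'],3).tolist(),round(b['p'],2)) for b in boxes_of(t,'wrist')])
E
```

```text
t 3.65 tcp [ 0.4286 -0.1206  0.1834] yaw 174.7 tilt [ 0. -0. -1.] w 0.0619 F [ 0.1  0.2 -0.7] q [-0.36  0.12  1.86 -0.    1.16 -1.83] hp 0.0187
tealight [([0.479, -0.034, 0.006], 0.73)]
carton []
clip []
```

View pics/w1.png

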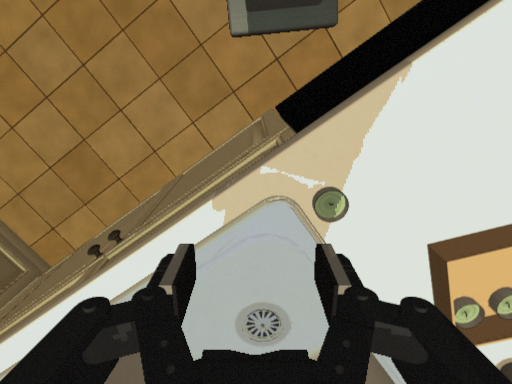

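The wrist view shows the loose tealight at (331,204) beside the sink. The carton is at the lower right.

```bash
python3 - <<'E'
from h import *
img=snapshot('wrist')
for m in silhouettes('tealight','wrist')[:3]:
    v,u=np.nonzero(m['mask']); print('mask',m['p'],u.mean(),v.mean(),u.min(),u.max(),v.min(),v.max(), ray('wrist',u.mean(),v.mean(),0.009))
print(ray('wrist',331,204,.009), ray('top',349.8,213.6,.015))
to([0.475,-0.042,0.1])
E
```

```text
mask 0.93 330.1405782652044 203.47557328015952 312 348 186 221 [ 0.47596546 -0.04133296  0.009     ]
[ 0.47669555 -0.04037836  0.009     ] [ 0.47144572 -0.03901956  0.015     ]
t 3.95 tcp [ 0.4286 -0.1206  0.1833] yaw 174.43 tilt [ 0. -0. -1.] w 0.0619 F [-0.2 -0.5  0.4] q [-0.36  0.12  1.86 -0.    1.16 -1.83] hp 0.0187
shift mm [-38.5  82.7  83.3] units [-0.3212  0.6895  0.6941]
```

Request:
arm_command(series=[[[-0.16, 0.35, 0.15, 0], [-0.16, 0.35, 0.15, 0], [0, 0, 0.3, 0], [0, 0, 0.3, 0], [0, 0, 0.3, 0], [0, 0, 0, 0]]])

```text
time_s: 4.55
tcp_pos: [0.4724, -0.0402, 0.0357]
ee_rot: [0.048, 0.999, 0.0, -0.004]
force: [-0.1, 0.0, -0.1]
width: 0.062
```

```bash
python3 - <<'E'
from h import *
to([0.475,-0.041,0.004])
save('w2',snapshot('wrist'))
E
```

```text
t 4.55 tcp [ 0.4724 -0.0402  0.0357] yaw 174.49 tilt [-0.007  0.001 -1.   ] w 0.062 F [-0.1  0.  -0.1] q [-0.16  0.41  1.89 -0.    0.85 -1.64] hp 0.0187
shift mm [-2.9 -0.6 31.7] units [-0.0239 -0.0049  0.2641]
```

View pics/w2.png

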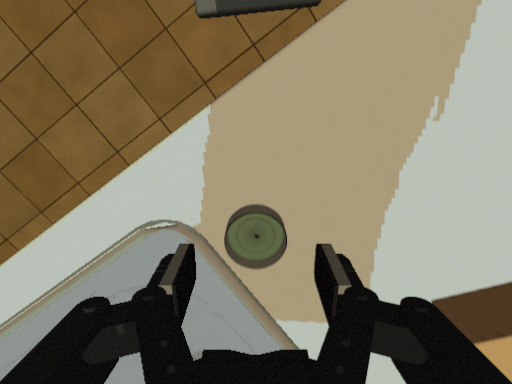

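The tealight at (256,236) is centred between the fingers, which straddle column 255, so I'll descend.

Request:
arm_command(series=[[[-0.02, 0, 0.13, 0], [0, 0, 0.13, 0], [0, 0, 0, 0]]])

```text
time_s: 4.9
tcp_pos: [0.4775, -0.041, 0.0088]
ee_rot: [0.048, 0.999, -0.0, 0.0]
force: [0.2, 0.5, 0.0]
width: 0.0618
```

Request:
arm_command(series=[[[0, 0, 0, 0], [0, 0, 0, 0], [0, 0, 0, 0], [0, 0, 0, 0], [0, 0, 0, 0]]], gripper=160, squeeze=20)

```text
time_s: 5.4
tcp_pos: [0.4781, -0.0411, 0.0099]
ee_rot: [0.048, 0.999, -0.0, 0.001]
force: [-2.5, -0.4, 10.1]
width: 0.0364
```

```bash
python3 - <<'E'
from h import *
to([0.475,-0.041,0.15])
save('w3',snapshot('wrist'))
E
```

```text
t 5.4 tcp [ 0.4781 -0.0411  0.0099] yaw 174.54 tilt [ 0.002 -0.    -1.   ] w 0.0364 F [-2.5 -0.4 10.1] q [-0.16  0.47  1.89 -0.    0.78 -1.64] hp 0.0187
shift mm [   2.7   -0.3 -140.2] units [ 0.0229 -0.0022 -1.1679]
```

View pics/w3.png

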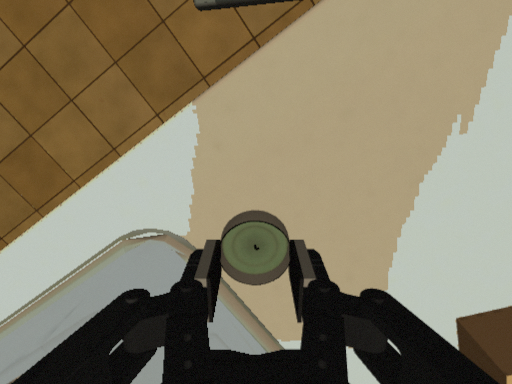

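Request:
arm_command(series=[[[0, 0, -0.05, 0], [0, 0, -0.2, 0], [0, 0, -0.4, 0], [0, 0, -0.4, 0], [0, 0, 0, 0]]])

```text
time_s: 5.95
tcp_pos: [0.4797, -0.0412, 0.141]
ee_rot: [0.047, 0.999, -0.001, 0.005]
force: [0.4, 0.7, -0.7]
width: 0.0361
```

```bash
python3 - <<'E'
from h import *
print(type(hold_point_z))
st()
save('w4',snapshot('wrist'))
E
```

```text
<class 'float'>
t 5.95 tcp [ 0.4797 -0.0412  0.141 ] yaw 174.56 tilt [ 0.011 -0.002 -1.   ] w 0.0361 F [ 0.4  0.7 -0.7] q [-0.16  0.24  1.82  0.    1.07 -1.64] hp 0.0187
```

View pics/w4.png

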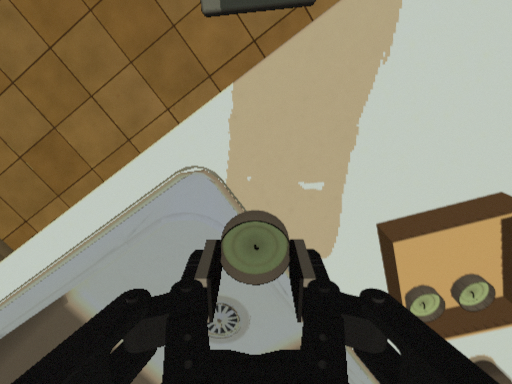

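The tealight is held (opening 36 mm). Next I'll measure the carton.

```bash
python3 - <<'E'
from h import *
f=lambda x,y:((x+.5)/4.4-.5+190,(y+.5)/4.4-.5+140)
a=ray('top',*f(516,215),.04);b=ray('top',*f(472,27),.04);print(a,b,np.linalg.norm(a-b),np.degrees(np.arctan2((b-a)[1],(b-a)[0])))
c=ray('top',*f(353,95),.018);d=ray('top',*f(431,78),.018);print(c,d,np.linalg.norm(c-d), np.degrees(np.arctan2(*(c-d)[[1,0]]))-90)
to([0.53,0.12,0.20])
E
```

```text
[0.54108922 0.08133035 0.04      ] [0.66275917 0.10526424 0.04      ] 0.1240016396128649 11.128653598066395
[0.62475577 0.18162216 0.018     ] [0.63502842 0.13075248 0.018     ] 0.05189654963281335 11.416801637747497
t 6.0 tcp [ 0.4785 -0.0411  0.1379] yaw 174.55 tilt [ 0.007 -0.001 -1.   ] w 0.0364 F [-0.5  0.  -1. ] q [-0.16  0.25  1.82  0.    1.07 -1.64] hp 0.0187
shift mm [-36.3 165.2 -61.9] units [-0.3028  1.3766 -0.5159]
```

Request:
arm_command(series=[[[-0.07, 0.34, -0.13, 0], [-0.08, 0.34, -0.13, 0], [-0.08, 0.34, -0.13, 0], [-0.08, 0.34, -0.13, 0], [0, 0, 0, -0.0235], [0, 0, 0, -0.0235], [0, 0, 0, 0]]])

```text
time_s: 6.7
tcp_pos: [0.5293, 0.1183, 0.196]
ee_rot: [-0.101, 0.995, -0.0, -0.001]
force: [0.5, 0.6, -0.6]
width: 0.0363
```

```bash
python3 - <<'E'
from h import *
st()
save('w5',cv2.resize(snapshot('wrist'),None,fx=1.5,fy=1.5,interpolation=cv2.INTER_CUBIC))
np.save('w5M.npy',camera_model('wrist'),allow_pickle=True)
E
```

```text
t 6.7 tcp [0.5293 0.1183 0.196 ] yaw -168.36 tilt [-0.001 -0.    -1.   ] w 0.0363 F [ 0.5  0.6 -0.6] q [ 0.15  0.31  1.59  0.    1.24 -1.62] hp 0.0187
```

View pics/w5.png

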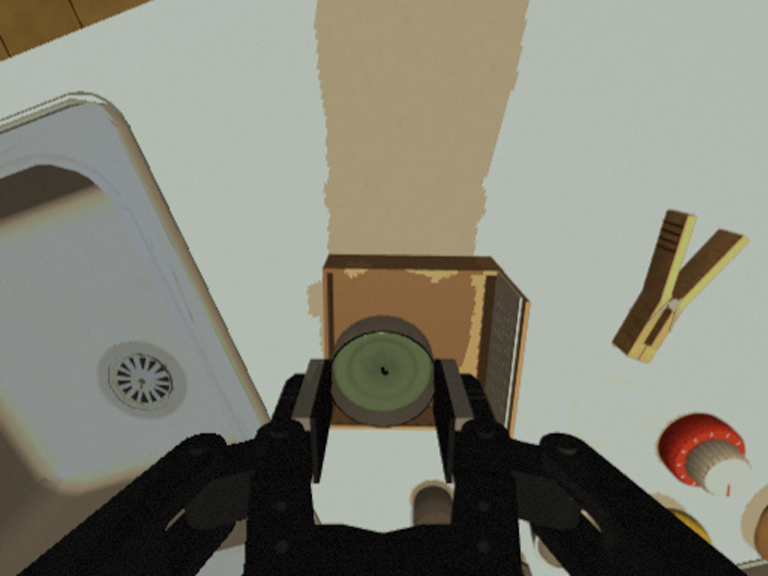

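```bash
cat >> h.py <<'E'
def Tc(q,p):
    c,s=np.cos(q[2]),np.sin(q[2]);p=np.atleast_2d(p);return np.c_[q[0]+c*p[:,0]-s*p[:,1],q[1]+s*p[:,0]+c*p[:,1],p[:,2]]
def cartlines():
    L=[];X,Y=.065,.0625
    for z in (0,.04):
        c=[(-X,-Y,z),(X,-Y,z),(X,Y,z),(-X,Y,z)];L+= [(c[i],c[(i+1)%4]) for i in range(4)]
    L+=[((-X,Y,0),(-X,Y,.1)),((X,Y,0),(X,Y,.1)),((-X,Y,.1),(X,Y,.1)),((-X,Y-.0045,.04),(-X,Y-.0045,.1)),((-X,-Y,0),(-X,-Y,.04))]
    return L
def overlay(img,q,cam,M=None,k=1,lines=None):
    for a,b in (lines or cartlines()):
        w=Tc(q,[a,b]);p=[tuple(int(round(v)) for v in ((proj(cam,x,M)+.5)*k-.5)) for x in w]
        cv2.line(img,p[0],p[1],(255,0,255),1)
    return img
E
python3 - <<'E'
from h import *
from scipy.optimize import least_squares
M=np.load('w5M.npy',allow_pickle=True).item()
P=np.array([(-.065,-.0625,0),(-.065,.0625,0),(-.065,-.0625,.04),(-.065,.0625,.1),(.065,.0625,.1)])
px=(np.array([(327,257),(493,257),(325,271),(528,299),(515,437)])+.5)/1.5-.5
f=lambda q:np.ravel([proj('wrist',w,M) for w in Tc(q,P)]-px)
r=least_squares(f,[.6,.15,.2],loss='soft_l1');print(r.x,np.degrees(r.x[2]),f(r.x).reshape(-1,2).round(1).tolist())
im=cv2.cvtColor(cv2.imread('pics/w5.png'),cv2.COLOR_BGR2RGB)
save('o5',cv2.resize(overlay(im,r.x,'wrist',M,1.5)[220:460,290:560],None,fx=2,fy=2))
t=cv2.cvtColor(cv2.imread('pics/top0.png'),cv2.COLOR_BGR2RGB)
save('o5t',overlay(cv2.resize(t,None,fx=4,fy=4),r.x,'top',None,4)[540:840,960:1300])
E
```

```text
[0.59451246 0.15275419 0.21628081] 12.391977730680154 [[1.8, 0.0], [-1.2, -2.0], [-1.1, 0.6], [2.2, -0.5], [-0.5, 31.5]]
```

View pics/o5.png

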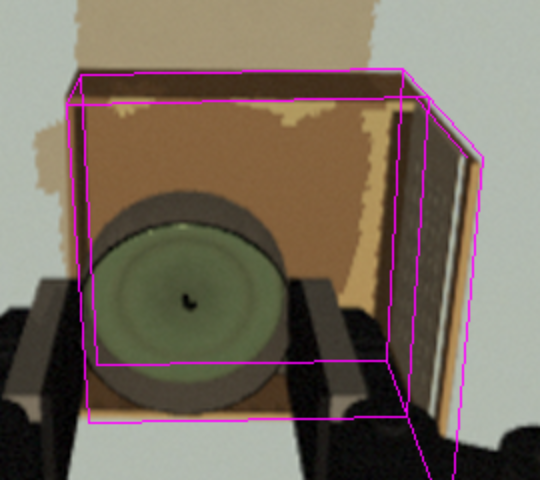

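View pics/o5t.png

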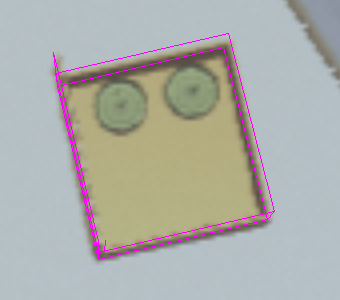

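```bash
python3 - <<'E'
from h import *
from scipy.optimize import least_squares
M=np.load('w5M.npy',allow_pickle=True).item()
P=np.array([(-.065,-.0625,0),(-.065,.0625,0),(-.065,-.0625,.04),(-.065,.0625,.1),(.065,-.0625,.04)])
c=np.array([(79,71),(402,70),(68,99),(481,157),(83,416)])
px=(c/2+[290,220]+.5)/1.5-.5
f=lambda q:np.ravel([proj('wrist',w,M) for w in Tc(q,P)]-px)
r=least_squares(f,[.6,.15,.2]);print(r.x,np.degrees(r.x[2]),f(r.x).reshape(-1,2).round(1).tolist())
im=cv2.cvtColor(cv2.imread('pics/w5.png'),cv2.COLOR_BGR2RGB)
save('o6',cv2.resize(overlay(im,r.x,'wrist',M,1.5)[220:460,290:560],None,fx=2,fy=2))
s=cv2.cvtColor(cv2.imread('pics/side0.png'),cv2.COLOR_BGR2RGB)
save('o6s',overlay(cv2.resize(s,None,fx=4,fy=4),r.x,'side',None,4)[740:1060,1000:1300])
# top-camera tealights => carton centre
t=np.array([[.6248,.1816],[.6350,.1308]]).mean(0); y=r.x[2]; print('centre from tealights',t-.04*np.array([np.cos(y),np.sin(y)]))
E
```

```text
[0.59406971 0.15168963 0.20136782] 11.537525952163593 [[0.1, -0.3], [0.1, -0.4], [-0.5, 0.1], [0.5, 0.1], [-0.3, 0.7]]
centre from tealights [0.59070824 0.14819961]
```

View pics/o6.png

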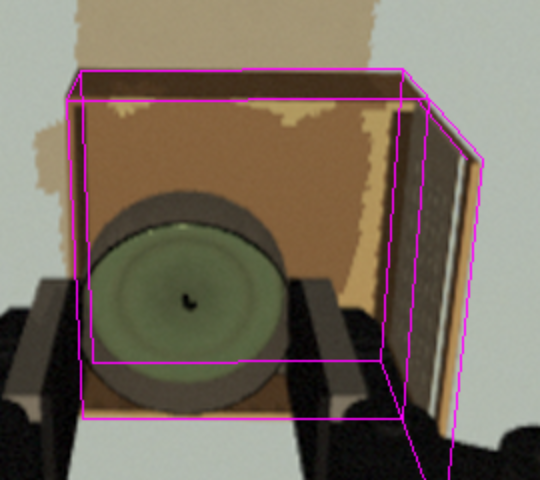

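View pics/o6s.png

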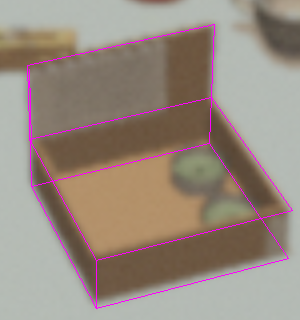

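```bash
python3 - <<'E'
from h import *
to([.5715,.1369,.025])
E
```

```text
t 6.75 tcp [0.5294 0.1181 0.1961] yaw -168.7 tilt [-0.001 -0.    -1.   ] w 0.0363 F [-0.1 -0.1 -0.1] q [ 0.15  0.31  1.59  0.    1.24 -1.62] hp 0.0187
shift mm [-45.2  10.2 171. ] units [-0.3765  0.085   1.4252]
```

Request:
arm_command(series=[[[-0.19, 0.04, 0.1, 0], [-0.19, 0.045, 0.3, 0], [0, 0, 0.36, 0], [0, 0, 0.36, 0], [0, 0, 0.3, 0], [0, 0, 0, 0], [0, 0, 0, 0]]])

```text
time_s: 7.45
tcp_pos: [0.5726, 0.137, 0.0269]
ee_rot: [-0.098, 0.995, -0.0, -0.0]
force: [-0.1, 0.6, -0.4]
width: 0.0363
```

```bash
python3 - <<'E'
from h import *
to([.5715,.1369,.025])
save('w6',snapshot('wrist'))
E
```

```text
t 7.45 tcp [0.5726 0.137  0.0269] yaw -168.7 tilt [-0. -0. -1.] w 0.0363 F [-0.1  0.6 -0.4] q [ 0.17  0.62  1.57  0.    0.95 -1.6 ] hp 0.0187
shift mm [1.1 0.2 1.9] units [0.0092 0.0013 0.0157]
```

View pics/w6.png

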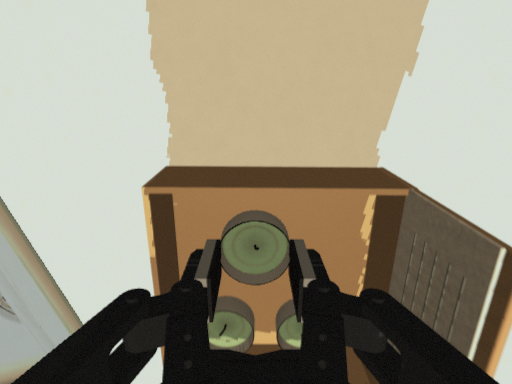

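The held tealight at (255,248) is inside the rim and clear of the two stuck ones, so I'll release it.

Request:
arm_command(series=[[[0, 0, 0, 0], [0, 0, 0, 0], [0, 0, 0, 0], [0, 0, 0, 0]]], gripper=95)

```text
time_s: 7.9
tcp_pos: [0.5726, 0.1372, 0.0267]
ee_rot: [-0.1, 0.995, 0.0, 0.0]
force: [0.4, -0.4, 0.3]
width: 0.0538
```

Request:
arm_command(series=[[[0, 0, -0.15, 0], [0, 0, -0.4, 0], [0, 0, -0.4, 0], [0, 0, -0.4, 0], [0, 0, 0, 0], [0, 0, 0, 0]]])

```text
time_s: 8.5
tcp_pos: [0.5725, 0.1372, 0.189]
ee_rot: [-0.1, 0.995, 0.0, 0.001]
force: [-0.6, 0.2, -1.3]
width: 0.0534
```

```bash
python3 - <<'E'
from h import *
st()
save('w7',snapshot('wrist'))
E
```

```text
t 8.5 tcp [0.5725 0.1372 0.189 ] yaw -168.53 tilt [ 0.002  0.    -1.   ] w 0.0534 F [-0.6  0.2 -1.3] q [ 0.17  0.42  1.46  0.    1.26 -1.6 ] hp 0.0187
```

View pics/w7.png

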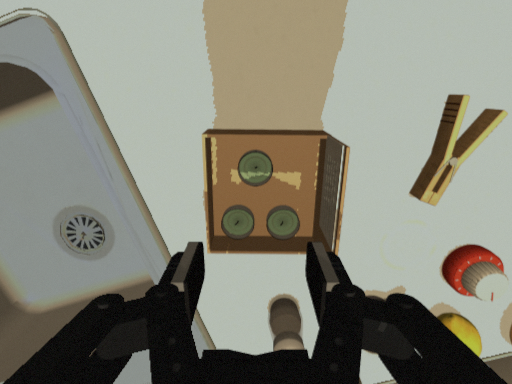

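The tealight stands in the carton at (255,168), in front of the other two. Next I'll go to the clip at (450,150).

```bash
python3 - <<'E'
from h import *
print(ray('wrist',452,160,.026), ray('wrist',426,198,.02),ray('wrist',502,113,.026),ray('wrist',455,97,.026))
to([.475,.33,.17])
E
```

```text
[0.51814667 0.33213248 0.026     ] [0.56421805 0.32554907 0.02      ] [0.46429887 0.36118107 0.026     ] [0.45938721 0.30991246 0.026     ]
t 8.55 tcp [0.572  0.1371 0.1875] yaw -168.54 tilt [-0.001 -0.    -1.   ] w 0.0537 F [-0.5  0.  -1.1] q [ 0.17  0.42  1.46  0.    1.26 -1.6 ] hp 0.0187
shift mm [ 56.7 208.4  17.6] units [0.4728 1.7364 0.1463]
```

Request:
arm_command(series=[[[0.09, 0.34, 0, 0], [0.09, 0.35, 0, 0], [0.09, 0.35, 0.03, 0], [0.1, 0.35, 0.05, 0], [0.1, 0.35, 0.06, 0], [0, 0, 0, 0.0237], [0, 0, 0, 0.0237], [0, 0, 0, 0]]], gripper=0)

```text
time_s: 9.35
tcp_pos: [0.4749, 0.3305, 0.1695]
ee_rot: [0.05, 0.999, -0.001, -0.001]
force: [-0.6, 0.4, -0.1]
width: 0.0853
```

```bash
python3 - <<'E'
from h import *
st()
save('w8',cv2.resize(snapshot('wrist'),None,fx=1.5,fy=1.5,interpolation=cv2.INTER_CUBIC))
np.save('w8M.npy',camera_model('wrist'),allow_pickle=True)
E
```

```text
t 9.35 tcp [0.4749 0.3305 0.1695] yaw 174.29 tilt [-0.003 -0.002 -1.   ] w 0.0853 F [-0.6  0.4 -0.1] q [ 0.54  0.42  1.51  0.    1.22 -0.93] hp 0.0187
```

View pics/w8.png

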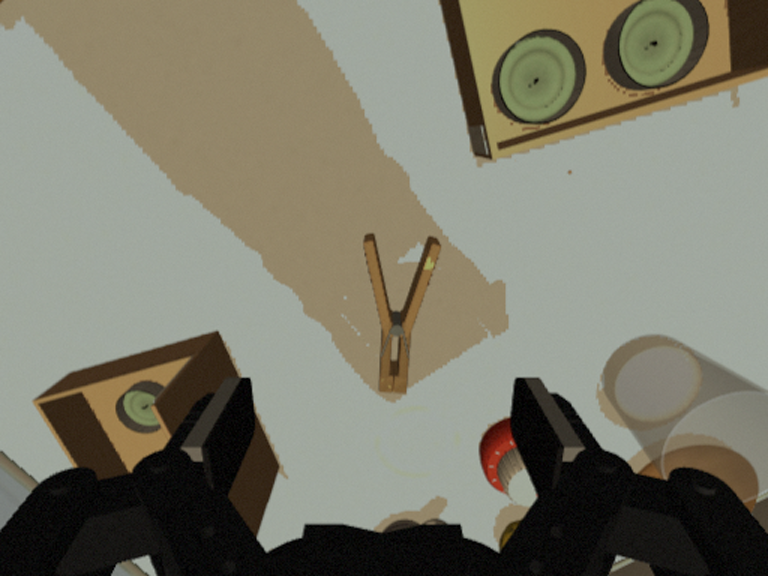

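```bash
python3 - <<'E'
from h import *
M=np.load('w8M.npy',allow_pickle=True).item()
r=lambda u,v:ray('wrist',(u+.5)/1.5-.5,(v+.5)/1.5-.5,.026,M)
tip=r(394,391);pv=r(396,328);a=r(364,237);b=r(441,241);m=(a+b)/2
print(tip,pv,a,b,np.linalg.norm(a-b),np.linalg.norm(tip-m))
ax=(tip-m)/np.linalg.norm(tip-m);print('yaw',np.degrees(np.arctan2(ax[1],ax[0])), 'pivot from tip',tip-.05*ax, 'g45',tip-.095*ax)
E
```

```text
[0.56935405 0.32809768 0.026     ] [0.51978131 0.33379443 0.026     ] [0.45399641 0.31863382 0.026     ] [0.46132437 0.36808364 0.026     ] 0.049989831977761495 0.1127314176975083
yaw -7.780320520177534 pivot from tip [0.51981433 0.33486645 0.026     ] g45 [0.47522858 0.34095833 0.026     ]
```

```bash
python3 - <<'E'
from h import *
to([.4744,.3405,.016])
E
```

```text
t 9.4 tcp [0.4751 0.3303 0.1698] yaw 174.59 tilt [-0.002 -0.001 -1.   ] w 0.0849 F [ 0.7 -0.2  0. ] q [ 0.54  0.42  1.51  0.    1.22 -0.93] hp 0.0187
shift mm [  1.4  10.3 153.8] units [0.0113 0.0858 1.2818]
```

Request:
arm_command(series=[[[0.01, 0.085, 0.15, 0.006], [0, 0, 0.35, 0], [0, 0, 0.35, 0], [0, 0, 0.1, 0], [0, 0, 0, 0], [0, 0, 0, 0]]])

```text
time_s: 10.0
tcp_pos: [0.4761, 0.3411, 0.0589]
ee_rot: [0.067, 0.998, 0.001, 0.001]
force: [0.6, -0.2, 0.8]
width: 0.0858
```

```bash
python3 - <<'E'
from h import *
to([.4744,.3405,.016])
save('w9',cv2.resize(snapshot('wrist'),None,fx=1.5,fy=1.5,interpolation=cv2.INTER_CUBIC))
r=lambda u,v:ray('wrist',(u+.5)/1.5-.5,(v+.5)/1.5-.5,.026)
E
```

```text
t 10.0 tcp [0.4761 0.3411 0.0589] yaw 172.32 tilt [ 0.002  0.001 -1.   ] w 0.0858 F [ 0.6 -0.2  0.8] q [ 0.56  0.57  1.57  0.    1.   -0.88] hp 0.0187
shift mm [ 1.7 -0.9 42.9] units [ 0.0142 -0.0076  0.3575]
```

View pics/w9.png

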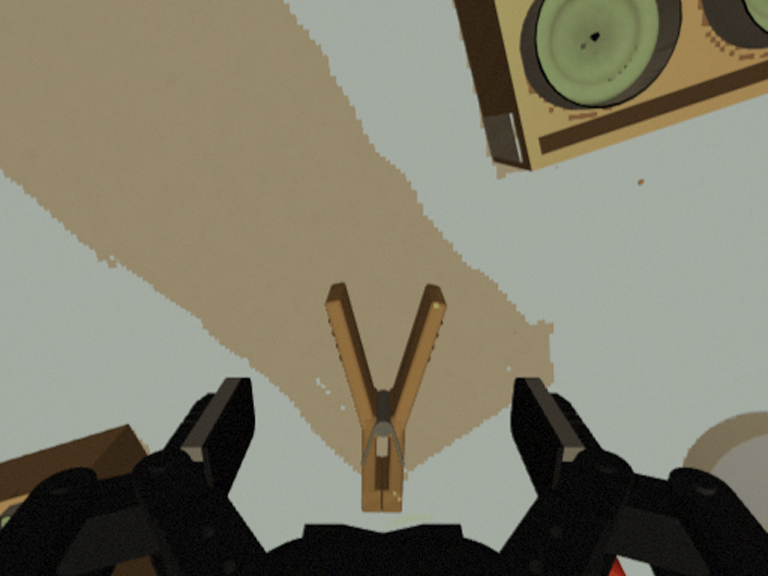

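The clip is upright in the view and centred: handles at (335,290) and (437,290), pivot at (383,410), fingers straddling it. I'll go down and look before closing.

Request:
arm_command(series=[[[0.014, -0.007, 0.2, 0], [0, 0, 0.145, 0], [0, 0, 0, 0], [0, 0, 0, 0]]])

```text
time_s: 10.45
tcp_pos: [0.4743, 0.3406, 0.0176]
ee_rot: [0.067, 0.998, 0.001, 0.001]
force: [-0.3, 0.6, -0.1]
width: 0.0852
```

```bash
python3 - <<'E'
from h import *
to([.4744,.3405,.016])
save('w10',cv2.resize(snapshot('wrist'),None,fx=1.5,fy=1.5,interpolation=cv2.INTER_CUBIC))
E
```

```text
t 10.45 tcp [0.4743 0.3406 0.0176] yaw 172.27 tilt [ 0.002  0.001 -1.   ] w 0.0852 F [-0.3  0.6 -0.1] q [ 0.56  0.63  1.59  0.    0.92 -0.88] hp 0.0187
shift mm [-0.1 -0.1  1.6] units [-0.0009 -0.0011  0.0132]
```

View pics/w10.png

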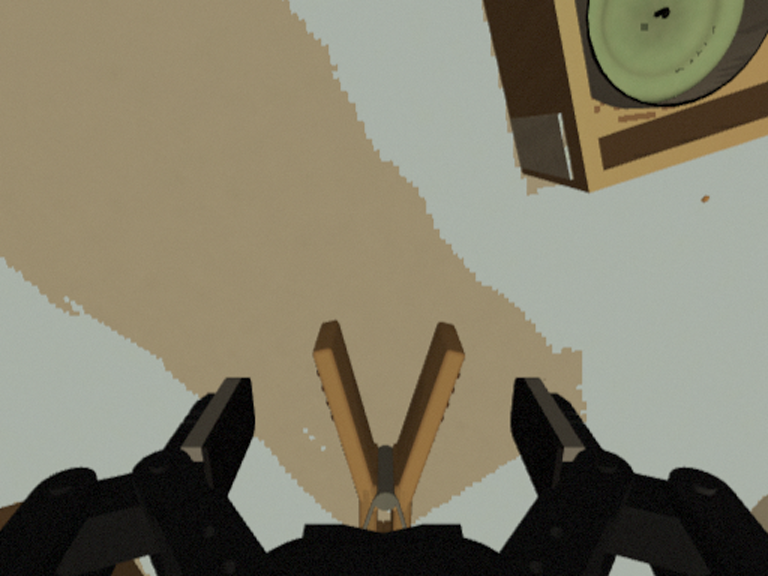

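Request:
arm_command(series=[[[0, 0, 0, 0], [0, 0, 0, 0], [0, 0, 0, 0], [0, 0, 0, 0], [0, 0, 0, 0], [0, 0, 0, 0], [0, 0, 0, 0], [0, 0, 0, 0]]], gripper=255, squeeze=30)

```text
time_s: 11.3
tcp_pos: [0.4743, 0.3408, 0.0172]
ee_rot: [0.068, 0.998, 0.001, 0.001]
force: [-0.6, 0.1, 9.7]
width: 0.0182
```

```bash
python3 - <<'E'
from h import *
st()
save('w11',cv2.resize(snapshot('wrist'),None,fx=1.5,fy=1.5,interpolation=cv2.INTER_CUBIC))
E
```

```text
t 11.3 tcp [0.4743 0.3408 0.0172] yaw 172.26 tilt [ 0.002  0.001 -1.   ] w 0.0182 F [-0.6  0.1  9.7] q [ 0.56  0.63  1.59  0.    0.92 -0.88] hp 0.0187
```

View pics/w11.png

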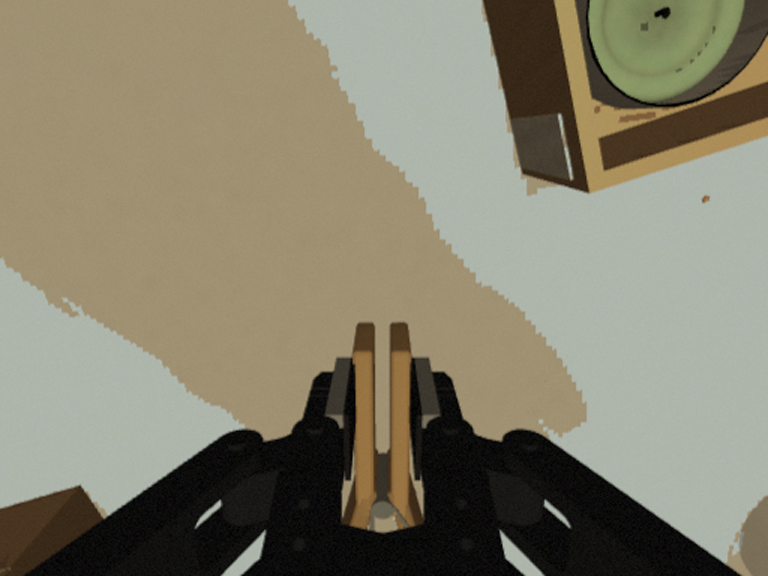

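The handles are squeezed parallel (opening 18 mm), so I'll lift.

Request:
arm_command(series=[[[0, 0, -0.05, 0], [0, 0, -0.15, 0], [0, 0, -0.3, 0], [0, 0, -0.35, 0], [0, 0, -0.35, 0], [0, 0, 0, 0], [0, 0, 0, 0]]])

```text
time_s: 12.05
tcp_pos: [0.4736, 0.3402, 0.1606]
ee_rot: [0.068, 0.998, 0.0, 0.001]
force: [0.9, -0.6, 0.1]
width: 0.0182
```

```bash
python3 - <<'E'
from h import *
st()
a=snapshot('wrist');t=snapshot('top');s=snapshot('side')
print(silhouettes('clip','side')and 1)
m=silhouettes('clip','side')[0]['mask'];v,u=np.nonzero(m);print(u.min(),u.max(),v.min(),v.max())
save('w12',a);save('t12',t);save('s12',s)
c=cv2.resize(s[100:240,190:340],None,fx=4,fy=4,interpolation=cv2.INTER_CUBIC);save('s12c',c)
E
```

```text
t 12.05 tcp [0.4736 0.3402 0.1606] yaw 172.25 tilt [ 0.001  0.001 -1.   ] w 0.0182 F [ 0.9 -0.6  0.1] q [ 0.56  0.44  1.5  -0.    1.2  -0.88] hp 0.0187
1
228 268 148 162
```

View pics/w12.png

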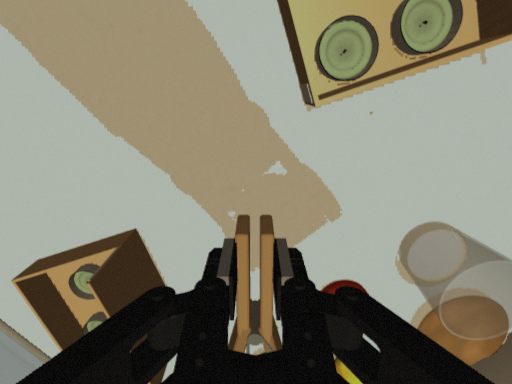

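View pics/s12c.png

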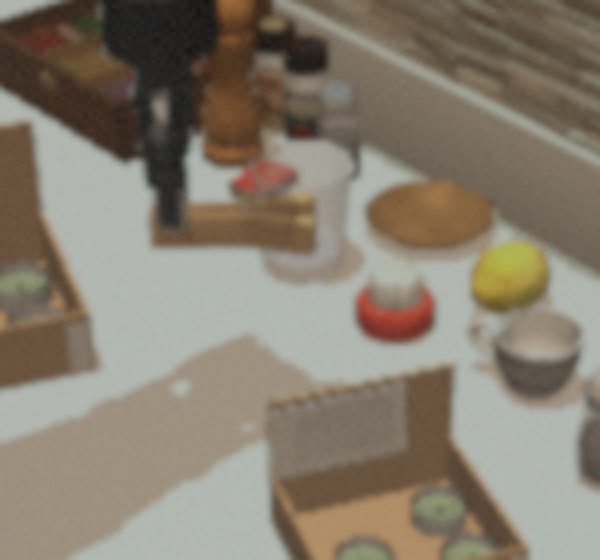

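View pics/t12.png

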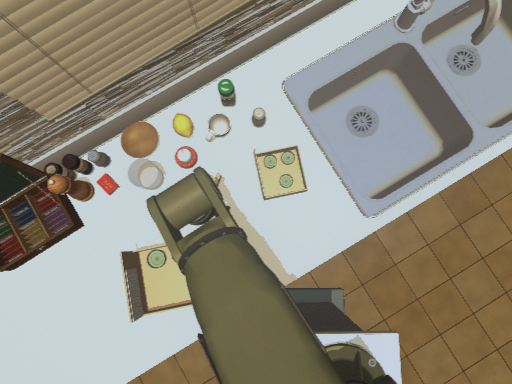

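```bash
cat >> h.py <<'E'
def cliplines(zb,off=0.044):
    L=[]
    for z in (zb,zb+.026):
        for s in (1,-1):
            L+=[((off-.06,s*.0095,z),(off-.01,s*.0095,z)),((off+.048,s*.0125,z),(off+.046,s*.0225,z)),((off+.046,s*.0225,z),(off-.01,s*.0095,z))]
    for s in (1,-1):
        L+=[((off-.06,s*.0095,zb),(off-.06,s*.0095,zb+.026)),((off+.048,s*.0125,zb),(off+.048,s*.0125,zb+.026)),((off+.046,s*.0225,zb),(off+.046,s*.0225,zb+.026))]
    return L
E
python3 - <<'E'
from h import *
s,R=st();y=np.arctan2(-R[1,0],-R[0,0])
for n,x0,y0,w in (('side',200,130,90),):
  im=cv2.cvtColor(cv2.imread('pics/s12.png'),cv2.COLOR_BGR2RGB)
  k=8;o=overlay(cv2.resize(im,None,fx=k,fy=k,interpolation=cv2.INTER_CUBIC),[*s['tcp_pos'][:2],y],'side',None,k,cliplines(s['tcp_pos'][2]-.0172))
  save('o12',o[k*120:k*180,k*215:k*290])
E
```

```text
t 12.3 tcp [0.4732 0.34   0.1586] yaw 172.25 tilt [-0.002 -0.001 -1.   ] w 0.0185 F [ 0.2 -0.6 -0. ] q [ 0.56  0.44  1.51  0.    1.2  -0.88] hp 0.0187
```

View pics/o12.png

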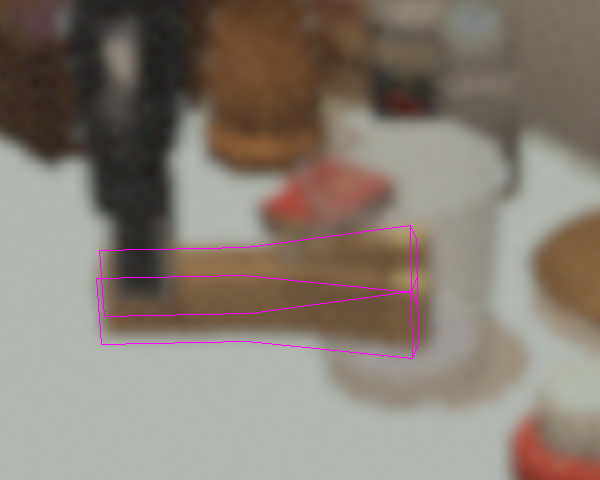

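```bash
python3 - <<'E'
from h import *
to([.3957,.1727,.14])
E
```

```text
t 12.3 tcp [0.4732 0.34   0.1586] yaw 172.25 tilt [-0.002 -0.001 -1.   ] w 0.0185 F [ 0.2 -0.6 -0. ] q [ 0.56  0.44  1.51  0.    1.2  -0.88] hp 0.0187
shift mm [  54.2 -176.2   19. ] units [ 0.4518 -1.468   0.158 ]
```

Request:
arm_command(series=[[[0.15, -0.1, 0, 0], [0.15, -0.2, 0, 0], [0.15, -0.25, 0.03, 0], [0, -0.25, 0.03, 0], [0, -0.25, 0.03, 0], [0, -0.25, 0.03, 0], [0, -0.17, 0.03, 0], [0, 0, 0, 0]]])

```text
time_s: 13.1
tcp_pos: [0.3956, 0.1709, 0.1411]
ee_rot: [0.069, 0.998, -0.0, -0.001]
force: [-0.6, 0.3, -0.7]
width: 0.0184
```

Request:
arm_command(series=[[[0, 0, 0, -0.0134], [0, 0, 0, -0.0134], [0, 0, 0, -0.0134], [0, 0, 0, -0.0134], [0, 0, 0, 0], [0, 0, 0, 0]]])

```text
time_s: 13.7
tcp_pos: [0.3962, 0.173, 0.1417]
ee_rot: [-0.099, 0.995, -0.0, -0.0]
force: [-0.2, -0.6, -0.7]
width: 0.0185
```

```bash
python3 - <<'E'
from h import *
to([.3957,.1727,.083])
save('w13',cv2.resize(snapshot('wrist'),None,fx=1.5,fy=1.5))
E
```

```text
t 13.7 tcp [0.3962 0.173  0.1417] yaw -168.58 tilt [-0. -0. -1.] w 0.0185 F [-0.2 -0.6 -0.7] q [ 0.33  0.14  1.94  0.    1.06 -1.44] hp 0.0187
shift mm [ 0.6 -0.2 58.7] units [ 0.0047 -0.0015  0.489 ]
```

View pics/w13.png

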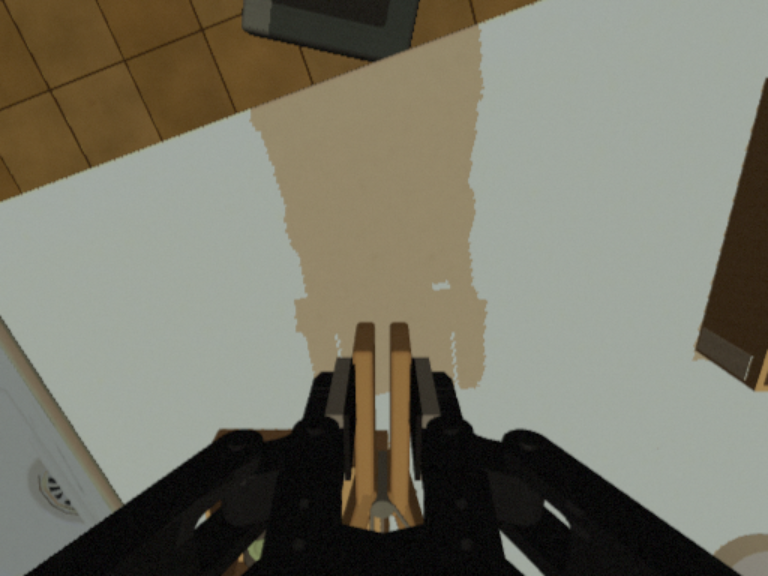

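Now down 58 mm, then check with the fixed cameras.

Request:
arm_command(series=[[[0, 0, 0.2, 0], [0, 0, 0.2, 0], [0, 0, 0.08, 0], [0, 0, 0, 0], [0, 0, 0, 0]]])

```text
time_s: 14.25
tcp_pos: [0.3967, 0.1729, 0.085]
ee_rot: [-0.1, 0.995, 0.0, 0.0]
force: [-0.1, 0.4, 0.4]
width: 0.0183
```

```bash
cat >> h.py <<'E'
Q=[0.59407,0.15169,0.20137]
def chk(n):
    s,R=st();y=np.arctan2(-R[1,0],-R[0,0]);k=6
    c,si=np.cos(Q[2]),np.sin(Q[2]);d=s['tcp_pos'][:2]-Q[:2];print('tcp in carton',np.round([c*d[0]+si*d[1],-si*d[0]+c*d[1]],4),'dyaw',round(np.degrees(y-Q[2]),2))
    save('w'+n,cv2.resize(snapshot('wrist'),None,fx=1.5,fy=1.5))
    for cam in ('side','top'):
        im=snapshot(cam);o=cv2.resize(im,None,fx=k,fy=k,interpolation=cv2.INTER_CUBIC);raw=o.copy()
        overlay(o,[*s['tcp_pos'][:2],y],cam,None,k,cliplines(s['tcp_pos'][2]-.0162,.047));overlay(o,Q,cam,None,k)
        x0,y0=(215,180) if cam=='side' else (240,140)
        sl=np.s_[k*y0:k*(y0+80),k*x0:k*(x0+65)]
        save(cam[0]+n,np.hstack([raw[sl],o[sl]]))
E
python3 -c "
from h import *
chk('14')"
```

```text
t 14.25 tcp [0.3967 0.1729 0.085 ] yaw -168.49 tilt [ 0.001  0.    -1.   ] w 0.0183 F [-0.1  0.4  0.4] q [ 0.33  0.24  1.98  0.    0.92 -1.45] hp 0.0187
tcp in carton [-0.1892  0.0602] dyaw -0.02
```

View pics/s14.png

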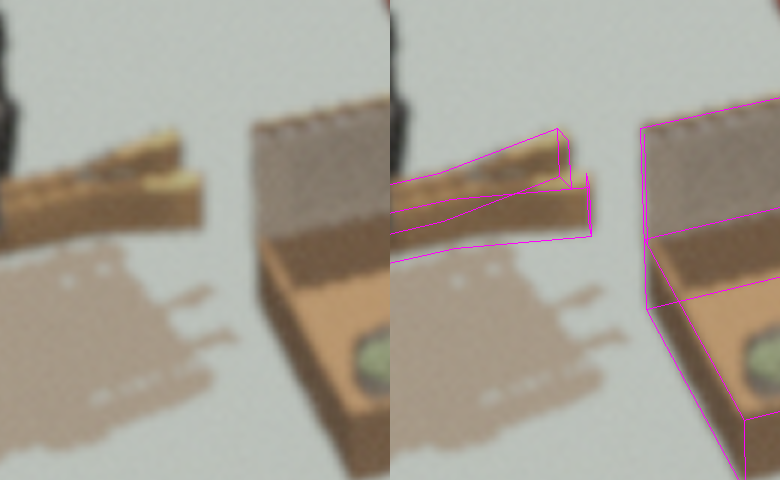

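View pics/t14.png

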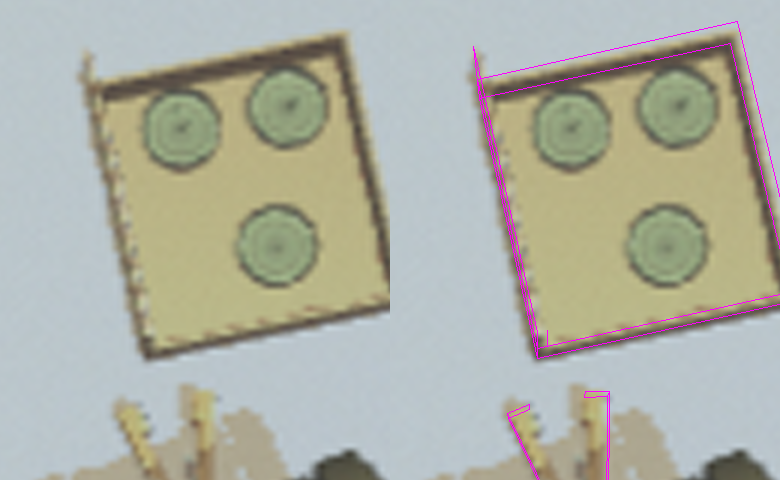

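View pics/w14.png

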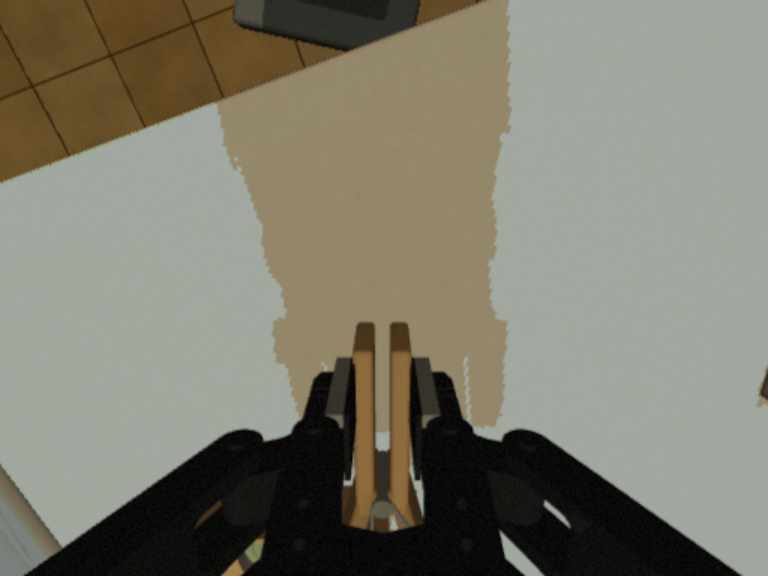

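The jaws gape on the card's line, and the side and top views agree with the model within 2–3 mm. I'll advance slowly, stopping just before the edge.

Request:
arm_command(series=[[[-0.06, 0, 0.015, 0], [-0.06, 0, 0.015, 0], [-0.06, 0, 0, 0], [-0.03, 0, 0, 0], [0, 0, 0, 0], [0, 0, 0, 0]]])

```text
time_s: 15.0
tcp_pos: [0.4209, 0.1777, 0.0806]
ee_rot: [-0.101, 0.995, -0.0, -0.0]
force: [0.5, 0.0, 0.3]
width: 0.0181
```

```bash
python3 -c "
from h import *
chk('15')"
```

```text
t 15.0 tcp [0.4209 0.1777 0.0806] yaw -168.46 tilt [-0. -0. -1.] w 0.0181 F [0.5 0.  0.3] q [ 0.32  0.29  1.92  0.    0.93 -1.45] hp 0.0187
tcp in carton [-0.1645  0.0601] dyaw 0.0
```

View pics/s15.png

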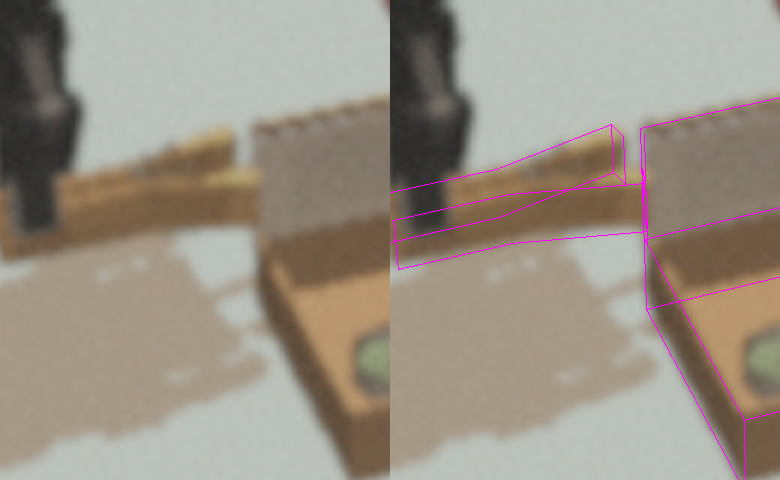

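View pics/t15.png

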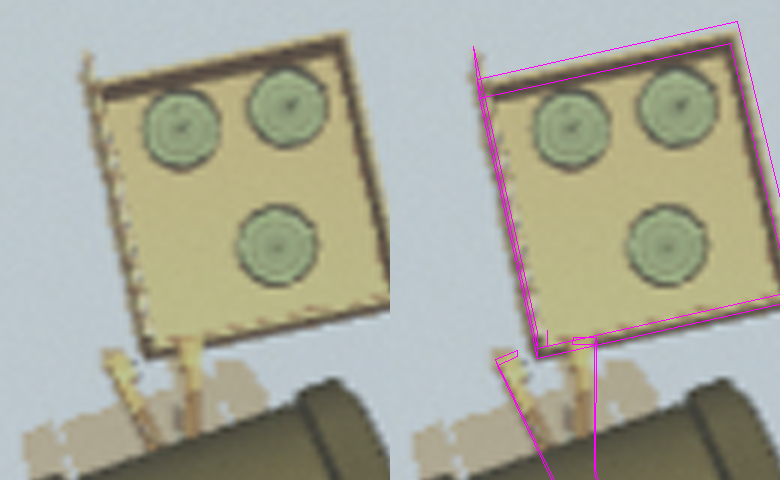

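The left jaw is outside the panel and the right jaw inside, centred on the card's edge: in the top view the jaws' inner corners are at about (127,350) and (178,340) and the edge at about (152,335). I'll advance the last 20 mm.

Request:
arm_command(series=[[[-0.04, 0, 0.015, 0], [-0.05, 0, 0.015, 0], [-0.05, 0, 0, 0], [-0.03, 0, 0, 0], [0, 0, 0, 0], [0, 0, 0, 0]]])

```text
time_s: 15.75
tcp_pos: [0.4409, 0.1818, 0.077]
ee_rot: [-0.101, 0.995, -0.0, -0.0]
force: [0.0, -0.8, -0.9]
width: 0.0184
```

```bash
python3 -c "
from h import *
chk('16')
t=[ (round(b['p'],2),np.round(b['point'],3).tolist()) for n in ('mug_1','kitchen_timer','shaker','tealight') for b in boxes_of(n,'top')];print(t)"
```

```text
t 15.75 tcp [0.4409 0.1818 0.077 ] yaw -168.46 tilt [-0. -0. -1.] w 0.0184 F [ 0.  -0.8 -0.9] q [ 0.31  0.34  1.87  0.    0.93 -1.46] hp 0.0187
tcp in carton [-0.144   0.0601] dyaw 0.0
[(0.79, [0.733, 0.328, 0.022]), (0.72, [0.638, 0.417, 0.027]), (0.61, [0.603, 0.154, 0.003]), (0.72, [0.742, 0.21, 0.076]), (0.49, [0.568, 0.137, 0.009])]
```

View pics/s16.png

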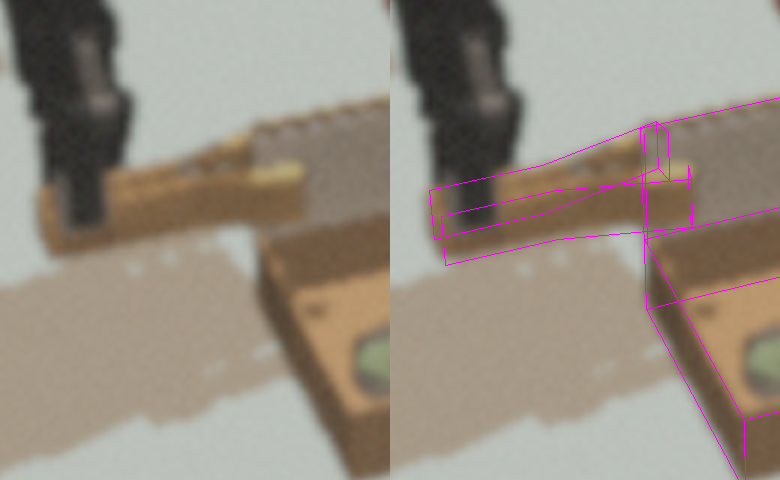

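View pics/t16.png

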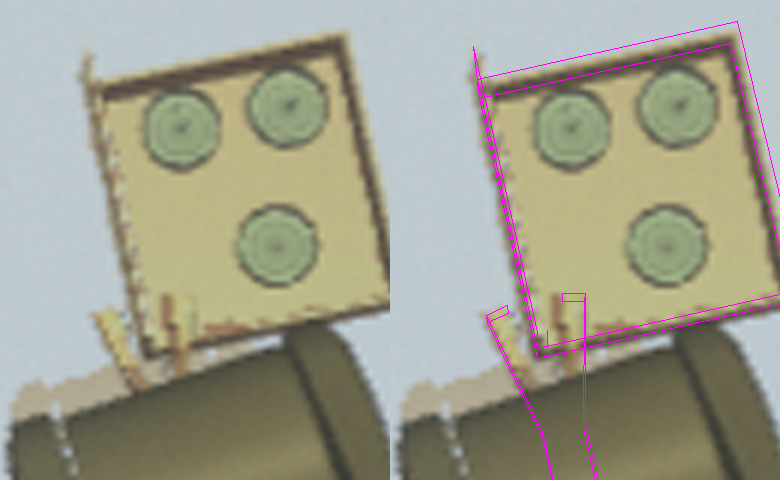

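View pics/w16.png

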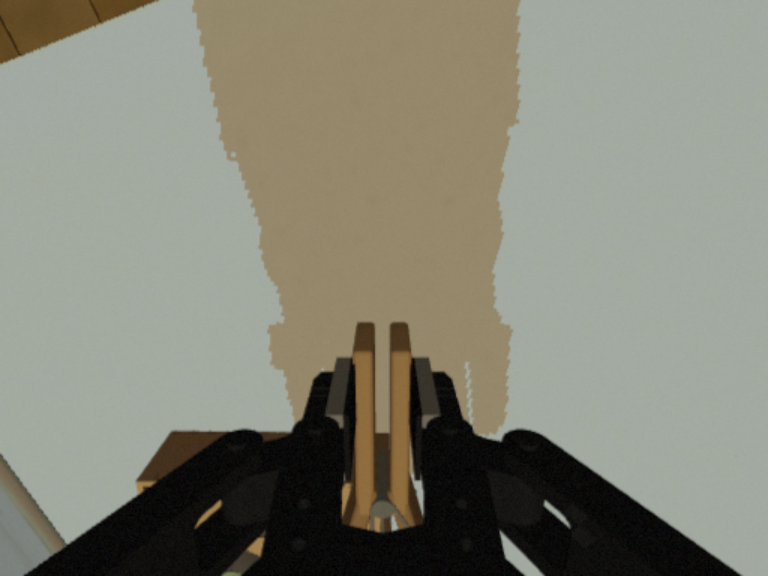

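The jaws stand on either side of the card, with tips about 16 mm past the edge by the model and the side view. By the top view the gaps are about 9 and 13 mm. There is no contact force, and the bystanders have not moved. I'll hand it in.

```bash
python3 -c "
from h import *
print(finish_job()); st()"
```

```text
the job is handed in; nothing more can be done
None
the job is handed in; nothing more can be done
```

I dropped the loose tealight into the free half of the smaller carton. Then I picked the clip up by its handles, squeezed it fully open, and handed the job in with the clip held open around the near edge of the tall panel and note card. It took about 16 s of the 48 s allowed; no verdict is reported.

**Last checks before handing in:**
- **Clip grip:** the fingers are 18 mm apart with the handles parallel, so the clip is open to its stop. The wrist force is within the roughly 1 N reading noise, so nothing seems to be pressing on the carton or card.
- **Jaw position:** one jaw is on each side of the card, with the tips about 16 mm past the edge and 75–80 mm above the worktop.
- **Tealight and bystanders:** the top camera shows the tealight lying flat in the carton. The mug, timer and shaker are within 2 mm of where they started. The timer search also returned a weaker second hit inside the carton, which I took as false.

**Disagreements:**
- **Side to side:** the wrist camera's carton fit puts the jaws centred on the card. The top view suggests they are about 2 mm off towards +y, with gaps of roughly 9 mm and 13 mm. Both are well over the 4 mm needed.
- **Height:** the side view puts the clip about 3 mm higher than I first worked out. That is well within the 25 mm allowed.

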